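# Put the breakfast grain mill's setting knob in gear and set the dial

## Task

Set the little grain mill for breakfast: ease its setting knob down with light hand pressure, rocking the spindle back and forth by the knob until you feel the teeth drop into mesh and the knob is fully home, without forcing tooth on tooth. Then wind the dial round with the meshed knob until its pointer faces the steel stud, let go and leave the knob in gear. Do not shift the mug, the bowl or the toy giraffe.

Things in the scene. Friction and masses are not known exactly. Their poses are not given: they have to be found in the camera images.
- mill: Grain mill fixed to the table: square wooden body on a black rubber foot, aluminium top plate 160 x 160 mm with its upper face 100 mm above the table; dial and knob stand on its middle. Origin: centre of its underside, on the table; z up, x axis points from the spindle to the side with the steel stud and the meal drawer.
- spindle: The mill's upright steel spindle, 12 mm thick, mostly inside the knob it carries. Origin on its axis at table height, z up. Under the knob's skirt, out of sight, the knob has 4 teeth (every 90 degrees, 24 mm radius) that fit the 8 gaps (every 45 degrees) of a toothed crown in the middle of the dial. They fall in only within 0.07 rad of a gap; once in they have as much play each way.
- knob_depth (a joint): How far the knob is pushed straight down, m: 0 raised, out of gear (start); 0.010 fully home on its stop, in mesh. Teeth meet at about 3 mm; tooth on tooth it goes no further and must not get over 25 N. 3 to 5 N overcomes friction, 8 to 13 N in all is right; much more drags the dial along. Stays where left, no spring. The gaps' angle is not tied to pointer or knob and must be felt.
- knob_grip (a point): Point on the spindle axis in the knob's bar grip, 15 mm below the bar's top; moves and turns with the knob (161 mm above the table when raised). Dark wooden bar, 58 mm long along this point's x axis, 18 mm thick along its y, 40 mm tall, on a round black skirt of 66 mm diameter whose top is 25 mm below this point. Out of mesh the knob turns freely (0.03 N m) about the vertical.
- pointer (a point): Outer end of the pointer, a dark steel fin 20 x 5 mm, 8 mm high, on the white dial disc (with a 76 mm hub collar; 126 mm diameter, 5 mm thick, turning about the spindle on the mill's top plate). 58 mm from the axis, 112 mm above the table. It starts 0.5 to 1.15 rad clockwise (from above) of the mark: wind anticlockwise. The dial is stiff, about 0.3 N m, and stays where left.
- mark (a point): Point on the mill where the outer end of the pointer must come: 58 mm from the spindle axis, 112 mm above the table, 13 mm inwards of a fixed upright steel stud (9 mm thick, 18 mm high, on the top plate).
- mug: White mug with a handle, 82 mm wide, 92 mm tall, loose; origin: centre of its underside. A bystander.
- bowl: Dark red bowl, 132 mm wide, 62 mm tall, loose; origin: centre of its underside. A bystander.
- giraffe: Wooden toy giraffe, 120 mm long, 155 mm tall, loose; origin under its body at the table. A bystander.

How it is judged:
On the way, in this order (a step that is already met when the one before it is completed fails the run):
1. the knob is pushed down fully home, its teeth in mesh (value of joint knob_depth above 0.008 m), for 0.2 s.
2. with the knob in mesh, the pointer is wound to face the stud (value of joint knob_depth above 0.007 m and horizontal distance between pointer and mark below 0.005 m), for 0.2 s.
At the end, for the whole second after the job is handed in: The knob is left pushed down in mesh (at least 7 of its 10 mm) and at rest, and the pointer's outer end is within 5 mm of the mark in front of the stud (all of step 2 and velocity of joint knob_depth below 0.003 m/s); the robot touches nothing.
It fails at once if the teeth are forced: tooth pressed on tooth with more than 25 N while not in mesh (contact force between spindle and mill above 25 N and value of joint knob_depth below 0.0065 m).
It fails at once if the mug is shifted more than 25 mm (distance of mug from where it was at the start of the episode above 0.025 m).
It fails at once if the bowl is shifted more than 25 mm (distance of bowl from where it was at the start of the episode above 0.025 m).
It fails at once if the giraffe is shifted more than 25 mm or knocked over (distance of giraffe from where it was at the start of the episode above 0.025 m or angle between giraffe's own z axis and vertical above 0.5 rad).
It also fails if it takes over 48 s, if anything falls off the work surface, if the arm or the gripper's body presses on something with over 40 N, if the wrist force passes 120 N, or if a joint passes its speed limit or range.

## Robot

A 6-joint arm with a two-finger parallel gripper is mounted at the origin on the work surface. World frame = base frame: x ahead of the robot, y to its left, z up, the work surface at z = 0. Lengths are in m, angles in rad, forces in N, time in s.
With the tool pointing down it reaches from about 0.3 to 0.85 m from the base axis. Payload 5.4 kg.
Tool frame: the origin (TCP) lies on the centre line of the jaws, within the pads' length; the fingertips stand 25 mm ahead of it and the grasp point (between the pads) lies 6 mm ahead of it (arm.tip_extent is the distance from the TCP to the fingertips, in m); z points along the fingers, y is the direction in which the jaws open and shut (so a half turn about z gives the same grasp; the last joint's range is limited). The gripper opens to 85 mm and grips with 20 to 120 N. Pads are 22 mm wide; open, the fingers measure 114 mm over their backs; the gripper's body (76 mm by 85 mm) begins 54 mm behind the grasp point. The pads swing forward as they close: fully open they stand 13 mm farther back than shut.
Start: joints at [1.063, 0.158, 1.597, -0, 1.386, -0.21], TCP at [0.169, 0.55, 0.229] pointing down, gripper open.
Joint ranges: [-2.91, 2.91], [-0.94, 2.29], [0.18, 2.7], [-1.29, 4.43], [0.17, 2.64], [-3, 3]. Speed limits (rad/s): [2.57, 2.57, 3.14, 3.14, 3.14, 3.14].

## Interface

Orientations are given as a rotation vector (axis times angle).
In Python, from rig import arm gives the robot as it stands.
- The arm moves only by the tool carry_out, never from a script. Its argument "series" is a list that holds one entry, the list of rows, each a list of 7 numbers: the shift along the tool's x, y, z in units of 0.25 m (1.0 is 0.25 m), then the turn, a rotation vector about the tool's x, y, z in units of 0.5 rad (1.0 is 0.5 rad), then the closure, from 0 (fully open) to 1 (shut). In form: [[[dx, dy, dz, ax, ay, az, claw], ...]]. A call has 1 to 8 rows; each row is the pose to reach, as a shift and turn from the pose commanded when the call began, along the tool's axes at that moment; what a row does not reach only later rows make up. A row lasts 1/10 s, in which the tool goes at most 50 mm and 8.59 degrees, less where a joint would pass 70% of its speed; a pose out of reach is approached as far as the arm can. A call with a number of a shift or a turn outside -1 to 1 is refused whole. A call with a gripper value outside its range is refused whole. The fingers move at their own pace and stop on an object; "force" is the grip in N (left out, the last holds). Time passes only in rows, so rows that repeat a pose let the fingers close. It gives the time, the measured TCP pose, the force and the opening at its end, in the units of the state.
- arm.get_state(): the state, without advancing time (a new reading comes with each control period).
- arm.grab_frame(name): name is "scene" or "top"; returns a dict with "frame" (480x640x3 uint8, red, green, blue), "K" (3x3 intrinsics, pixels), "origin" and "orientation" of the camera in the world. Camera axes: x right, y down, z forward; pixel columns grow to the right and rows downward; lengths in m; the calibration is good to about 2 mm. A picture is of the moment at which its call begins. There is no depth.
- arm.close_job(): hands the job in, once; it reports no verdict.
The state is a dict: "time_s": time; "qpos": joint angles; "joint_vel": joint speeds; "joint_efforts": joint torques, N m; "ee_pos": TCP position; "ee_rot": TCP orientation; "ft_force": force on the tool from outside, world axes, zero at the start; "moment": the same for the moment, N m; "gripper_width": finger opening in m.
Only numpy, scipy, OpenCV 4.12 (cv2) and the standard library are available. Lean on these libraries where they do the work, as an engineer would, in place of code of your own. Each camera call takes 0.05 s, during which the arm holds its last target.

## Working session

There is one attempt and no reset: what is moved stays moved. The work goes in short steps, Python scripts to look and compute and a tool call to move; the robot and the scene stay as the last step left them, time stands still between calls to the robot, and variables do not carry over. Pictures are saved under pics/ and viewed, and the job is handed in when it is done.

Besides the shell and the picture viewer there is one more tool, called after "Request:" in YAML: its name, and indented under it one key for each argument. carry_out: Moves the arm, as the interface text tells. Its arguments: {"type":"object","properties":{"series":{"type":"array","items":{"type":"array","items":{"type":"array","items":{"type":"number"}}}},"force":{"type":"number"}},"required":["series"]}

```bash
mkdir -p pics; ls; python3 - <<'E'
from rig import arm
import cv2,json
for n in("scene","top"):
    d=arm.grab_frame(n); cv2.imwrite(f"pics/{n}0.png",d["frame"][:,:,::-1]); print(n,d["K"],d["origin"],d["orientation"])
print(arm.get_state(), arm.tip_extent)
E
```

```text
pics
scene [[524.03396169   0.         323.65082048]
 [  0.         524.03396169 230.95943639]
 [  0.           0.           1.        ]] [ 1.35828369 -0.57313132  0.72878418] [-1.98150914 -0.89755278  0.49882997]
top [[594.87796677   0.         322.63812463]
 [  0.         594.87796677 241.17219637]
 [  0.           0.           1.        ]] [0.40938286 0.08556269 1.4986873 ] [-2.15806222  2.15674908 -0.18402526]
{'time_s': 0.1, 'qpos': array([ 1.06292112e+00,  1.59013368e-01,  1.59810596e+00,  2.86966968e-06,
        1.38620377e+00, -2.10100640e-01]), 'joint_vel': array([-0.00014183,  0.00186546, -0.00373934,  0.00126579,  0.00074906,
        0.00017836]), 'joint_efforts': array([ 2.97167082e-05, -3.96989250e+01, -3.32338679e+01, -2.55871400e-04,
        4.14221824e-03,  3.02186095e-05]), 'ee_pos': array([0.16844933, 0.5492012 , 0.22810017]), 'ee_rot': array([-4.65927099e-01, -3.10623144e+00,  2.54285259e-03]), 'ft_force': array([-0.00118126,  0.22688248, -0.52626969]), 'moment': array([ 0.00349901, -0.00241861,  0.00404616]), 'gripper_width': 0.08541170784244213} 0.025
```

View pics/scene0.png

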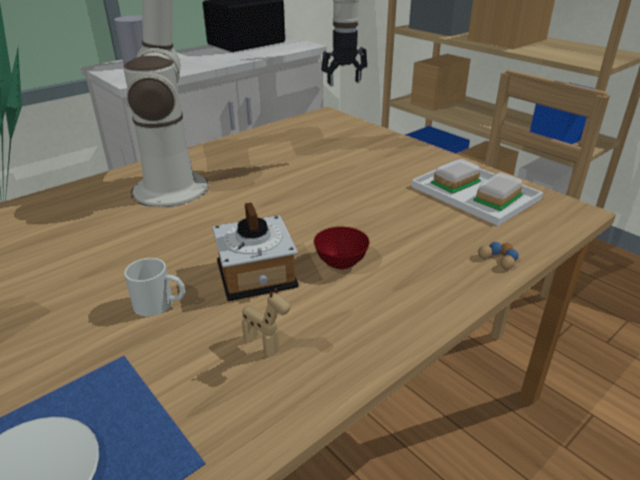

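View pics/top0.png

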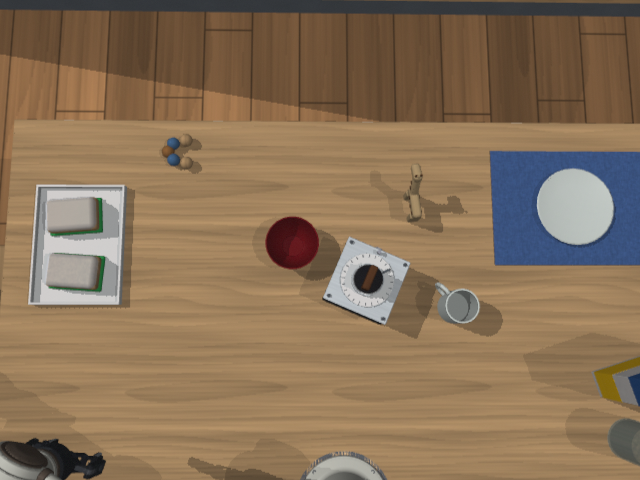

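Overview: the mill is at about (367,281) in the top view, the bowl at (292,243), the mug at (459,306) and the giraffe at (415,195). Next I'll zoom in on the mill.

```bash
python3 - <<'E'
import cv2
a=cv2.imread("pics/top0.png")[230:335,310:425]
cv2.imwrite("pics/topz.png",cv2.resize(a,None,fx=5.7,fy=5.7,interpolation=cv2.INTER_CUBIC))
a=cv2.imread("pics/scene0.png")[195:300,205:305]
cv2.imwrite("pics/scenez.png",cv2.resize(a,None,fx=5.7,fy=5.7,interpolation=cv2.INTER_CUBIC))
E
```

```text
(no output)
```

View pics/topz.png

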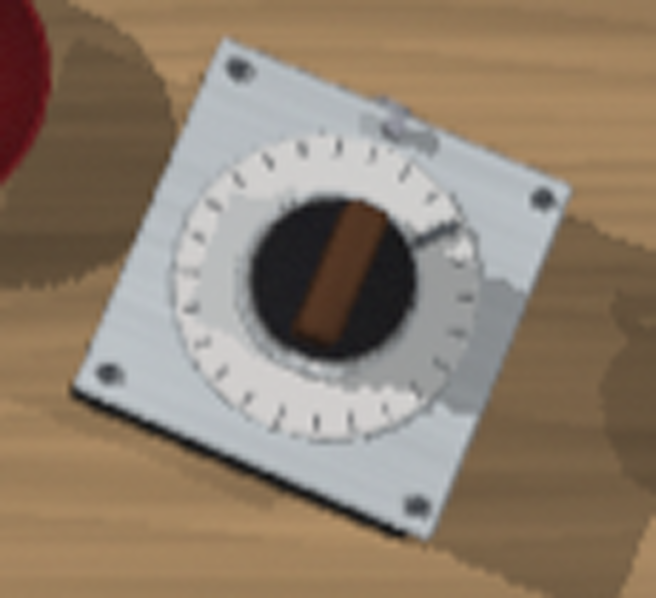

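View pics/scenez.png

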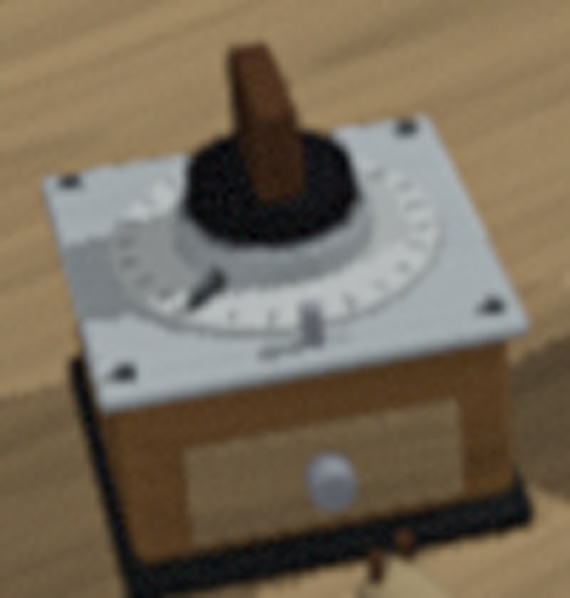

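The plate's corners in the zoom are at (225,37), (572,188), (430,540) and (78,388). The bar's top runs from (365,203) to (314,340), the pointer tip is at (458,226) and the stud is near (390,105).

```bash
cat > h.py <<'E'
import numpy as np,cv2
from scipy.spatial.transform import Rotation as R
CAM={"top":(np.array([[594.87796677,0,322.63812463],[0,594.87796677,241.17219637],[0,0,1]]),np.array([0.40938286,0.08556269,1.4986873]),np.array([-2.15806222,2.15674908,-0.18402526])),
"scene":(np.array([[524.03396169,0,323.65082048],[0,524.03396169,230.95943639],[0,0,1]]),np.array([1.35828369,-0.57313132,0.72878418]),np.array([-1.98150914,-0.89755278,0.49882997]))}
def ray(n,uv,z):
    K,o,r=CAM[n]; d=R.from_rotvec(r).apply(np.linalg.solve(K,[uv[0],uv[1],1])); return o+d*(z-o[2])/d[2]
def proj(n,p):
    K,o,r=CAM[n]; q=K@R.from_rotvec(r).inv().apply(np.asarray(p)-o); return q[:2]/q[2]
E
python3 - <<'E'
from h import *
from rig import arm
Z=lambda u,v:((u+.5)/5.7-.5+310,(v+.5)/5.7-.5+230)
S=lambda u,v:((u+.5)/5.7-.5+205,(v+.5)/5.7-.5+195)
c=[ray("top",Z(*p),.1)[:2] for p in[(225,37),(572,188),(430,540),(78,388)]]
m=np.mean(c,0);print("centre",m,[np.linalg.norm(c[i]-c[i-1]) for i in range(4)])
xa=(c[0]+c[1])/2-(c[2]+c[3])/2; print("mill yaw",np.arctan2(xa[1],xa[0]))
cs=[ray("scene",S(*p),.1)[:2] for p in[(45,182),(432,117),(527,330),(102,408)]];print("scene centre",np.mean(cs,0))
b1,b2=[ray("top",Z(*p),.176)[:2] for p in[(365,203),(314,340)]];print("bar",b1,b2,(b1+b2)/2,np.linalg.norm(b1-b2),"yaw",np.arctan2(*(b1-b2)[::-1]))
for n,q in(("top",Z(458,226)),("scene",S(192,308))):
  p=ray(n,q,.112)[:2]-m;print("ptr",p,np.linalg.norm(p),np.arctan2(p[1],p[0]))
for n,q in(("top",Z(385,103)),("scene",S(311,308))):
  p=ray(n,q,.118)[:2]-m;print("stud",p,np.linalg.norm(p),np.arctan2(p[1],p[0]))
s=arm.get_state();r=R.from_rotvec(s["ee_rot"]).as_matrix();print(r)
for n,u in(("bowl",(292,243)),("mug",(459,306))):print(n,ray("top",u,.06))
print("gir",ray("top",(416,172),.15),ray("top",(414,215),.1))
E
```

```text
centre [ 0.52206687 -0.05384368] [np.float64(0.15872479103015108), np.float64(0.15745706786258357), np.float64(0.15765603676019452), np.float64(0.15697842281443203)]
mill yaw -0.40049910814945955
scene centre [ 0.52855563 -0.05512458]
bar [ 0.54887187 -0.06182628] [ 0.49510054 -0.04113129] [ 0.52198621 -0.05147879] 0.05761630588692743 yaw -0.36739596952837383
ptr [ 0.02409334 -0.05337367] 0.05855969145841905 -1.1467715103383551
ptr [ 0.03240355 -0.05639092] 0.06503787709243077 -1.0492449551874787
stud [ 0.07432278 -0.0232698 ] 0.07788041828988874 -0.3034232245392093
stud [ 0.06891487 -0.02836131] 0.07452264099539115 -0.3904159557149754
[[-9.55991474e-01  2.93393234e-01 -8.44018443e-04]
 [ 2.93394222e-01  9.55990349e-01 -1.51065701e-03]
 [ 3.63656940e-04 -1.69180536e-03 -9.99998503e-01]]
bowl [0.61526587 0.12421411 0.06      ]
mug [ 0.46218531 -0.28055275  0.06      ]
gir [ 0.77098527 -0.16717141  0.15      ] [ 0.67816823 -0.16916463  0.1       ]
```

Request:
carry_out:
  series:
    - [[-0.12, -0.11, 0, 0, 0, 0, 0], [-0.24, -0.22, 0, 0, 0, 0, 0], [-0.36, -0.33, 0, 0, 0, 0, 0], [-0.48, -0.44, 0, 0, 0, 0, 0], [-0.6, -0.55, 0, 0, 0, 0, 0], [-0.72, -0.66, 0, 0, 0, 0, 0], [-0.84, -0.77, 0, 0, 0, 0, 0], [-0.96, -0.88, 0, 0, 0, 0, 0]]

```text
time_s: 0.9
ee_pos: [0.3339, 0.2674, 0.2287]
ee_rot: [-0.466, -3.107, 0.0]
ft_force: [0.7, 0.4, -0.8]
gripper_width: 0.086
```

Request:
carry_out:
  series:
    - [[-0.12, -0.11, 0, 0, 0, 0, 0], [-0.24, -0.22, 0, 0, 0, 0, 0], [-0.36, -0.33, 0, 0, 0, 0.03, 0], [-0.48, -0.44, 0, 0, 0, 0.06, 0], [-0.6, -0.55, 0, 0, 0, 0.09, 0], [-0.72, -0.66, 0, 0, 0, 0.12, 0], [-0.84, -0.77, 0, 0, 0, 0.15, 0], [-0.96, -0.88, 0, 0, 0, 0.15, 0]]

```text
time_s: 1.7
ee_pos: [0.4988, -0.0134, 0.2286]
ee_rot: [-0.583, -3.086, -0.0]
ft_force: [1.0, 0.3, -0.7]
gripper_width: 0.0854
```

```bash
cat >> h.py <<'E'
def to(p,yaw=None):
    from rig import arm
    s=arm.get_state();r=R.from_rotvec(s["ee_rot"]);m=r.as_matrix();y=np.arctan2(m[1,0],m[0,0])
    print("pos",s["ee_pos"].round(4),"yaw",round(y,4),"tilt",m[:2,2].round(4),"F",s["ft_force"].round(2),"M",s["moment"].round(3),"w",round(s["gripper_width"],4),"t",s["time_s"])
    if p is not None: print("units",(r.inv().apply(np.array(p)-s["ee_pos"])/.25).round(3), None if yaw is None else round(-(yaw-y)/.5,3))
E
python3 -c "
from h import *
to([.5225,-.0535,.167],2.77)"
```

```text
pos [ 0.4988 -0.0134  0.2286] yaw 2.7681 tilt [-0.0005  0.0003] F [ 1.04  0.32 -0.65] M [0.023 0.03  0.007] w 0.0854 t 1.7
units [-0.147 -0.115  0.246] -0.004
```

Request:
carry_out:
  series:
    - [[-0.07, -0.06, 0.0, 0, 0, 0, 0], [-0.147, -0.115, 0.0, 0, 0, 0, 0], [-0.147, -0.115, 0.06, 0, 0, 0, 0], [-0.147, -0.115, 0.06, 0, 0, 0, 0], [-0.147, -0.115, 0.06, 0, 0, 0, 0]]

```text
time_s: 2.2
ee_pos: [0.5211, -0.0509, 0.2129]
ee_rot: [-0.581, -3.085, -0.001]
ft_force: [1.1, -0.2, 0.5]
gripper_width: 0.0853
```

```bash
python3 - <<'E'
from h import *
from rig import arm
to([.5225,-.0535,.167],2.77)
for n,(x,y) in(("scene",(195,145)),("top",(310,215))):
    f=arm.grab_frame(n)["frame"][:,:,::-1]
    cv2.imwrite(f"pics/{n}1.png",cv2.resize(f[y:y+130,x:x+130],None,fx=4.5,fy=4.5,interpolation=cv2.INTER_CUBIC))
a=cv2.hconcat([cv2.imread("pics/scene1.png"),cv2.imread("pics/top1.png")]);cv2.imwrite("pics/c1.png",cv2.resize(a,(800,400)))
E
```

```text
pos [ 0.5211 -0.0509  0.2129] yaw 2.7695 tilt [-0.0025  0.0012] F [ 1.09 -0.17  0.52] M [-0.037  0.037  0.009] w 0.0853 t 2.2
units [-0.01  -0.008  0.183] -0.001
```

View pics/c1.png

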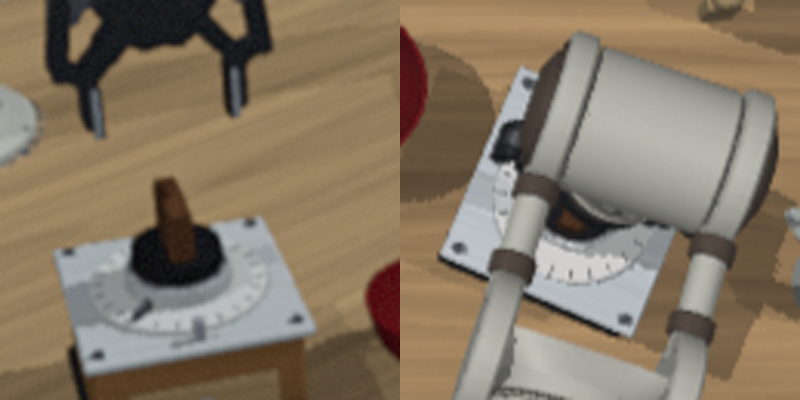

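The scene view shows the jaws straddling the bar, with the bar at (170,220) between the fingers at (95,110) and (235,95). I'll descend and close.

Request:
carry_out:
  series:
    - [[-0.01, -0.008, 0.06, 0, 0, 0, 0], [-0.01, -0.008, 0.12, 0, 0, 0, 0], [-0.01, -0.008, 0.18, 0, 0, 0, 0], [-0.01, -0.008, 0.18, 0, 0, 0, 0], [-0.01, -0.008, 0.18, 0, 0, 0, 0.2], [-0.01, -0.008, 0.18, 0, 0, 0, 0.4], [-0.01, -0.008, 0.18, 0, 0, 0, 0.5], [-0.01, -0.008, 0.18, 0, 0, 0, 0.6]]
  force: 40

```text
time_s: 3.1
ee_pos: [0.5243, -0.0549, 0.1697]
ee_rot: [0.582, 3.086, -0.0]
ft_force: [-0.1, -0.0, -0.4]
gripper_width: 0.0342
```

```bash
python3 -c "
from h import *
to([.5225,-.0535,.167],2.77)"
```

```text
pos [ 0.5243 -0.0549  0.1697] yaw 2.7688 tilt [ 0.0012 -0.0004] F [-0.12 -0.04 -0.39] M [ 0.01  -0.026 -0.008] w 0.0342 t 3.1
units [0.009 0.003 0.011] -0.002
```

Request:
carry_out:
  series:
    - [[0.006, 0.003, 0.01, 0, 0, 0, 0.75], [0.006, 0.003, 0.01, 0, 0, 0, 0.85], [0.006, 0.003, 0.01, 0, 0, 0, 1], [0.006, 0.003, 0.01, 0, 0, 0, 1], [0.006, 0.003, 0.01, 0, 0, 0, 1], [0.006, 0.003, 0.01, 0, 0, 0, 1]]
  force: 60

```text
time_s: 3.7
ee_pos: [0.5228, -0.0533, 0.1665]
ee_rot: [0.582, 3.087, 0.001]
ft_force: [1.5, 0.9, 0.5]
gripper_width: 0.0156
```

```bash
python3 -c "
from h import *
to([.5225,-.0535,.167],2.77)"
```

```text
pos [ 0.5228 -0.0533  0.1665] yaw 2.7688 tilt [0.0002 0.0004] F [1.47 0.86 0.51] M [ 0.351 -0.254  0.024] w 0.0156 t 3.7
units [ 0.001 -0.001 -0.002] -0.002
```

Gripped. Lateral force is low, so I'll press down lightly.

Request:
carry_out:
  series:
    - [[0, 0, 0.004, 0, 0, 0, 1], [0, 0, 0.008, 0, 0, 0, 1], [0, 0, 0.008, 0, 0, 0, 1]]

```text
time_s: 4.0
ee_pos: [0.5229, -0.0534, 0.1648]
ee_rot: [0.582, 3.087, 0.0]
ft_force: [-0.4, 2.0, 4.2]
gripper_width: 0.0158
```

```bash
python3 -c "
from h import *
to(None)"
```

```text
pos [ 0.5229 -0.0534  0.1648] yaw 2.7688 tilt [0.0006 0.0001] F [-0.36  1.99  4.16] M [ 0.48  -0.046  0.074] w 0.0158 t 4.0
```

Request:
carry_out:
  series:
    - [[0, 0, 0.002, 0, 0, 0, 1], [0, 0, 0.004, 0, 0, 0, 1], [0, 0, 0.004, 0, 0, 0, 1]]

```text
time_s: 4.3
ee_pos: [0.5229, -0.0534, 0.1638]
ee_rot: [0.582, 3.087, 0.0]
ft_force: [0.0, 3.4, 3.1]
gripper_width: 0.0161
```

Request:
carry_out:
  series:
    - [[0, 0, 0.002, 0, 0, 0, 1], [0, 0, 0.002, 0, 0, 0, 1]]

```text
time_s: 4.5
ee_pos: [0.5229, -0.0534, 0.1637]
ee_rot: [0.582, 3.087, 0.0]
ft_force: [-1.4, 4.0, 7.3]
gripper_width: 0.0158
```

Request:
carry_out:
  series:
    - [[0, 0, 0.001, 0, 0, 0, 1], [0, 0, 0.001, 0, 0, 0.06, 1], [0, 0, 0.001, 0, 0, 0.12, 1], [0, 0, 0.001, 0, 0, 0.18, 1], [0, 0, 0.001, 0, 0, 0.18, 1]]

```text
time_s: 5.0
ee_pos: [0.5231, -0.0534, 0.1637]
ee_rot: [0.721, 3.057, 0.0]
ft_force: [-1.8, 3.9, 7.9]
gripper_width: 0.0158
```

```bash
python3 -c "
from h import *
to(None)"
```

```text
pos [ 0.5231 -0.0534  0.1637] yaw 2.6783 tilt [ 0.0008 -0.    ] F [-1.79  3.92  7.92] M [ 0.714  0.232 -0.002] w 0.0158 t 5.0
```

Request:
carry_out:
  series:
    - [[0, 0, 0.001, 0, 0, 0.06, 1], [0, 0, 0.001, 0, 0, 0.12, 1], [0, 0, 0.001, 0, 0, 0.18, 1], [0, 0, 0.001, 0, 0, 0.24, 1], [0, 0, 0.001, 0, 0, 0.24, 1]]

```text
time_s: 5.5
ee_pos: [0.5231, -0.0534, 0.1637]
ee_rot: [0.903, 3.008, 0.0]
ft_force: [-1.8, 3.7, 9.2]
gripper_width: 0.0158
```

Request:
carry_out:
  series:
    - [[0, 0, 0, 0, 0, 0.06, 1], [0, 0, 0, 0, 0, 0.12, 1], [0, 0, 0, 0, 0, 0.18, 1], [0, 0, 0, 0, 0, 0.24, 1], [0, 0, 0, 0, 0, 0.24, 1]]

```text
time_s: 6.0
ee_pos: [0.5229, -0.0533, 0.1626]
ee_rot: [1.082, 2.949, 0.001]
ft_force: [1.0, 4.0, 4.4]
gripper_width: 0.0155
```

```bash
python3 -c "
from h import *
to(None)"
```

```text
pos [ 0.5229 -0.0533  0.1626] yaw 2.4385 tilt [0.0006 0.0003] F [1.04 4.01 4.39] M [ 0.682 -0.222 -0.043] w 0.0155 t 6.0
```

The knob dropped 1.1 mm and the force fell back to friction level, so the teeth are in a gap. I'll press further in small steps.

Request:
carry_out:
  series:
    - [[0, 0, 0.003, 0, 0, 0, 1], [0, 0, 0.006, 0, 0, 0, 1], [0, 0, 0.006, 0, 0, 0, 1]]

```text
time_s: 6.3
ee_pos: [0.5228, -0.0533, 0.1608]
ee_rot: [1.081, 2.95, 0.001]
ft_force: [1.6, 4.4, 3.4]
gripper_width: 0.0158
```

```bash
python3 -c "
from h import *
to(None)"
```

```text
pos [ 0.5228 -0.0533  0.1608] yaw 2.439 tilt [0.0003 0.0003] F [1.6  4.39 3.39] M [ 0.793 -0.489 -0.01 ] w 0.0158 t 6.3
```

Request:
carry_out:
  series:
    - [[0, 0, 0.004, 0, 0, 0, 1], [0, 0, 0.008, 0, 0, 0, 1], [0, 0, 0.008, 0, 0, 0, 1]]

```text
time_s: 6.6
ee_pos: [0.5228, -0.0534, 0.1588]
ee_rot: [1.081, 2.95, 0.0]
ft_force: [2.3, 5.1, 3.5]
gripper_width: 0.0162
```

Request:
carry_out:
  series:
    - [[0, 0, 0.004, 0, 0, 0, 1], [0, 0, 0.008, 0, 0, 0, 1], [0, 0, 0.008, 0, 0, 0, 1]]

```text
time_s: 6.9
ee_pos: [0.5228, -0.0534, 0.1568]
ee_rot: [1.081, 2.95, 0.001]
ft_force: [2.7, 4.2, 3.9]
gripper_width: 0.0161
```

Request:
carry_out:
  series:
    - [[0, 0, 0.002, 0, 0, 0, 1], [0, 0, 0.002, 0, 0, 0, 1], [0, 0, 0.002, 0, 0, 0, 1]]

```text
time_s: 7.2
ee_pos: [0.5229, -0.0534, 0.1568]
ee_rot: [1.081, 2.949, 0.0]
ft_force: [1.2, 5.2, 4.9]
gripper_width: 0.016
```

```bash
python3 -c "
from h import *
to(None)"
```

```text
pos [ 0.5229 -0.0534  0.1568] yaw 2.4389 tilt [0.0004 0.0002] F [1.21 5.15 4.85] M [ 0.901 -0.258 -0.034] w 0.016 t 7.2
```

Request:
carry_out:
  series:
    - [[0, 0, 0.003, 0, 0, 0, 1], [0, 0, 0.003, 0, 0, 0, 1]]

```text
time_s: 7.4
ee_pos: [0.523, -0.0534, 0.1567]
ee_rot: [1.081, 2.949, 0.0]
ft_force: [0.3, 5.5, 9.2]
gripper_width: 0.0159
```

```bash
python3 - <<'E'
from h import *
from rig import arm
to(None)
f=arm.grab_frame("scene")["frame"][:,:,::-1]
cv2.imwrite("pics/scene2.png",cv2.resize(f[165:295,195:325],None,fx=4.5,fy=4.5,interpolation=cv2.INTER_CUBIC))
E
```

```text
pos [ 0.523  -0.0534  0.1567] yaw 2.439 tilt [0.0007 0.    ] F [0.3  5.54 9.21] M [ 0.976  0.08  -0.026] w 0.0159 t 7.4
```

View pics/scene2.png

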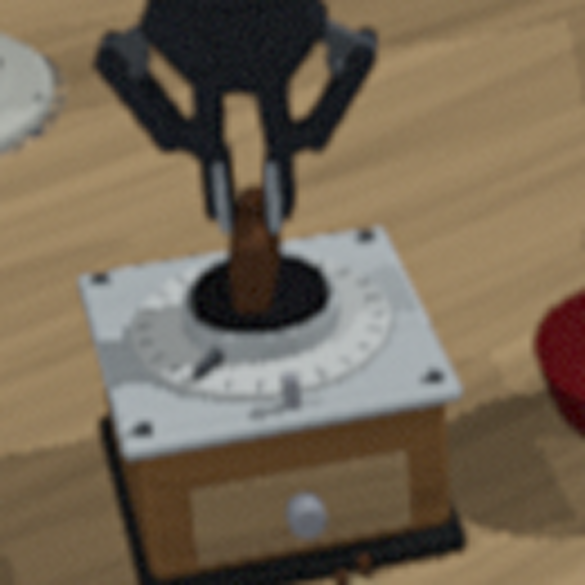

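The knob is home at about 9.9 mm, with 9 N against the stop. The pointer, at (205,362) in the zoom, has not moved, and the stud is at (290,390). Now I'll wind anticlockwise.

Request:
carry_out:
  series:
    - [[0, 0, 0, 0, 0, -0.12, 1], [0, 0, 0, 0, 0, -0.24, 1], [0, 0, 0, 0, 0, -0.36, 1], [0, 0, 0, 0, 0, -0.48, 1], [0, 0, 0, 0, 0, -0.6, 1], [0, 0, 0, 0, 0, -0.72, 1], [0, 0, 0, 0, 0, -0.84, 1], [0, 0, 0, 0, 0, -0.96, 1]]
  force: 70

```text
time_s: 8.25
ee_pos: [0.523, -0.0534, 0.1567]
ee_rot: [0.347, 3.122, 0.0]
ft_force: [-0.9, 5.3, 9.6]
gripper_width: 0.0152
```

Request:
carry_out:
  series:
    - [[0, 0, 0, 0, 0, -0.08, 1], [0, 0, 0, 0, 0, -0.16, 1], [0, 0, 0, 0, 0, -0.2, 1], [0, 0, 0, 0, 0, -0.2, 1]]

```text
time_s: 8.65
ee_pos: [0.523, -0.0535, 0.1567]
ee_rot: [0.193, 3.135, 0.0]
ft_force: [-1.0, 5.0, 9.0]
gripper_width: 0.0155
```

```bash
python3 - <<'E'
from h import *
from rig import arm
to(None)
f=arm.grab_frame("scene")["frame"][:,:,::-1]
cv2.imwrite("pics/scene3.png",cv2.resize(f[195:275,210:305],None,fx=7,fy=7,interpolation=cv2.INTER_CUBIC))
E
```

```text
pos [ 0.523  -0.0535  0.1567] yaw 3.0187 tilt [0.0006 0.0001] F [-0.95  4.98  8.98] M [ 0.924  0.163 -0.252] w 0.0155 t 8.65
```

View pics/scene3.png

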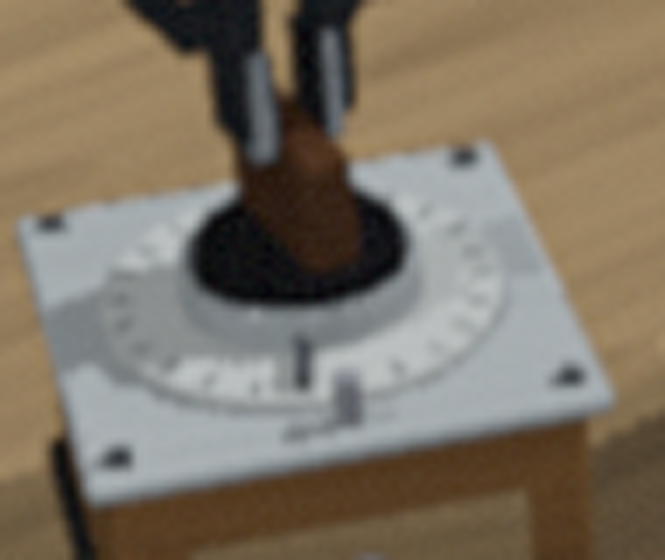

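```bash
python3 - <<'E'
from h import *
S=lambda u,v:((u+.5)/7-.5+210,(v+.5)/7-.5+195)
cs=np.array([ray("scene",S(*p),.1)[:2] for p in[(20,225),(488,143),(612,402),(92,503)]]);m=cs.mean(0);print(m)
xa=(cs[2]+cs[3]-cs[0]-cs[1]);print("yaw",np.arctan2(xa[1],xa[0]))
for nm,q,z in(("ptr bot",(302,390),.105),("ptr top",(302,366),.113),("inner top",(302,336),.113),("stud top",(348,372),.118),("stud bot",(348,418),.1)):
  p=ray("scene",S(*q),z)[:2]-m;print(nm,p,np.linalg.norm(p),np.arctan2(p[1],p[0]))
# where would mark be
for a in(-.40,-.38,-.36):
  P=np.r_[m+.058*np.array([np.cos(a),np.sin(a)]),.105];print(a,(proj("scene",P)-[210,195])*7)
E
```

```text
[ 0.5280936 -0.0554314]
yaw -0.4134313421978055
ptr bot [ 0.04270161 -0.03013949] 0.05226677952350315 -0.6146187316724422
ptr top [ 0.04221376 -0.02907786] 0.0512593776960624 -0.603185997090235
inner top [ 0.02868081 -0.01972825] 0.03481081450111564 -0.6025286427189142
stud top [ 0.06031054 -0.02460715] 0.06513733684227871 -0.3873902837886457
stud bot [ 0.05788308 -0.02438972] 0.06281169210144934 -0.3987850306378608
-0.4 [340.18314063 392.7135012 ]
-0.38 [343.96272445 392.00097682]
-0.36 [347.72205587 391.24780106]
```

Request:
carry_out:
  series:
    - [[0, 0, 0, 0, 0, -0.1, 1], [0, 0, 0, 0, 0, -0.2, 1], [0, 0, 0, 0, 0, -0.3, 1], [0, 0, 0, 0, 0, -0.4, 1], [0, 0, 0, 0, 0, -0.4, 1], [0, 0, 0, 0, 0, -0.4, 1]]

```text
time_s: 9.3
ee_pos: [0.523, -0.0536, 0.1567]
ee_rot: [-0.121, 3.139, -0.0]
ft_force: [-0.7, 3.9, 9.8]
gripper_width: 0.0154
```

```bash
python3 - <<'E'
from h import *
from rig import arm
to(None)
f=arm.grab_frame("scene")["frame"][:,:,::-1]
cv2.imwrite("pics/scene4.png",cv2.resize(f[195:275,210:305],None,fx=7,fy=7,interpolation=cv2.INTER_CUBIC))
E
```

```text
pos [ 0.523  -0.0536  0.1567] yaw -3.0647 tilt [ 0.0005 -0.0001] F [-0.68  3.93  9.77] M [ 0.949  0.144 -0.208] w 0.0154 t 9.3
```

View pics/scene4.png

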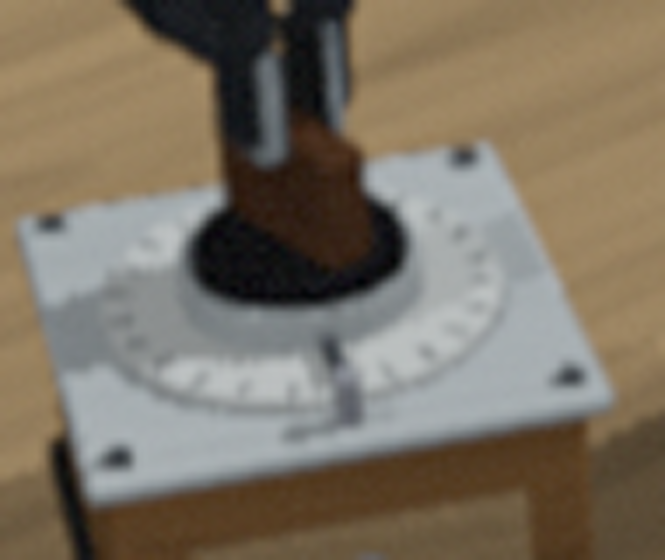

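The pointer now runs from (328,340) toward the stud at (347,385). I'll unload the arm slightly (within the play), open, retract upward and check.

Request:
carry_out:
  series:
    - [[0, 0, -0.001, 0, 0, 0.02, 1], [0, 0, -0.002, 0, 0, 0.03, 1], [0, 0, -0.002, 0, 0, 0.03, 1], [0, 0, -0.002, 0, 0, 0.03, 0.8], [0, 0, -0.002, 0, 0, 0.03, 0.6], [0, 0, -0.002, 0, 0, 0.03, 0.3], [0, 0, -0.002, 0, 0, 0.03, 0.1], [0, 0, -0.002, 0, 0, 0.03, 0]]
  force: 20

```text
time_s: 10.15
ee_pos: [0.5223, -0.0538, 0.1557]
ee_rot: [0.097, -3.139, 0.0]
ft_force: [1.0, 0.3, -0.5]
gripper_width: 0.0744
```

Request:
carry_out:
  series:
    - [[0, 0, -0.002, 0, 0, 0.03, 0], [0, 0, -0.002, 0, 0, 0.03, 0]]

```text
time_s: 10.35
ee_pos: [0.5227, -0.0536, 0.1568]
ee_rot: [0.073, -3.141, 0.0]
ft_force: [-0.3, -0.2, 0.7]
gripper_width: 0.0853
```

```bash
python3 - <<'E'
from h import *
from rig import arm
to([.40,.02,.25])
f=arm.grab_frame("scene")["frame"][:,:,::-1]
cv2.imwrite("pics/scene5.png",cv2.resize(f[165:275,200:310],None,fx=5,fy=5,interpolation=cv2.INTER_CUBIC))
E
```

```text
pos [ 0.5227 -0.0536  0.1568] yaw -3.0949 tilt [-0.     -0.0002] F [-0.27 -0.18  0.73] M [ 0.048 -0.006  0.016] w 0.0853 t 10.35
units [ 0.477  0.317 -0.373] None
```

View pics/scene5.png

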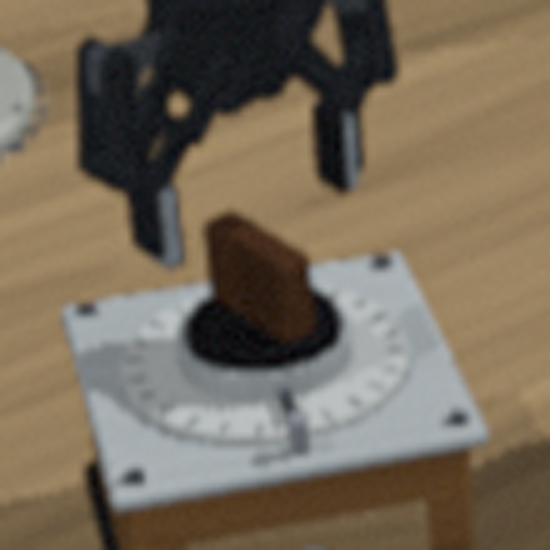

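Request:
carry_out:
  series:
    - [[0, 0, -0.1, 0, 0, 0, 0], [0, 0, -0.25, 0, 0, 0, 0], [0, 0, -0.4, 0, 0, 0, 0], [0.1, 0.15, -0.4, 0, 0, 0, 0], [0.2, 0.3, -0.4, 0, 0, 0, 0], [0.3, 0.45, -0.4, 0, 0, 0, 0], [0.4, 0.6, -0.4, 0, 0, 0, 0], [0.5, 0.75, -0.4, 0, 0, 0, 0]]

```text
time_s: 11.2
ee_pos: [0.3878, 0.129, 0.2568]
ee_rot: [-0.073, 3.14, 0.0]
ft_force: [1.0, 0.2, 0.5]
gripper_width: 0.0854
```

```bash
python3 - <<'E'
from h import *
from rig import arm
to(None)
f=arm.grab_frame("scene")["frame"][:,:,::-1];cv2.imwrite("pics/scene6f.png",f)
cv2.imwrite("pics/scene6.png",cv2.resize(f[195:275,210:305],None,fx=7,fy=7,interpolation=cv2.INTER_CUBIC))
f=arm.grab_frame("top")["frame"][:,:,::-1];cv2.imwrite("pics/top6f.png",f)
cv2.imwrite("pics/top6.png",cv2.resize(f[230:335,310:425],None,fx=5.7,fy=5.7,interpolation=cv2.INTER_CUBIC))
E
```

```text
pos [0.3878 0.129  0.2568] yaw -3.095 tilt [0.0006 0.0001] F [1.   0.24 0.54] M [ 0.026 -0.047  0.035] w 0.0854 t 11.2
```

View pics/top6.png

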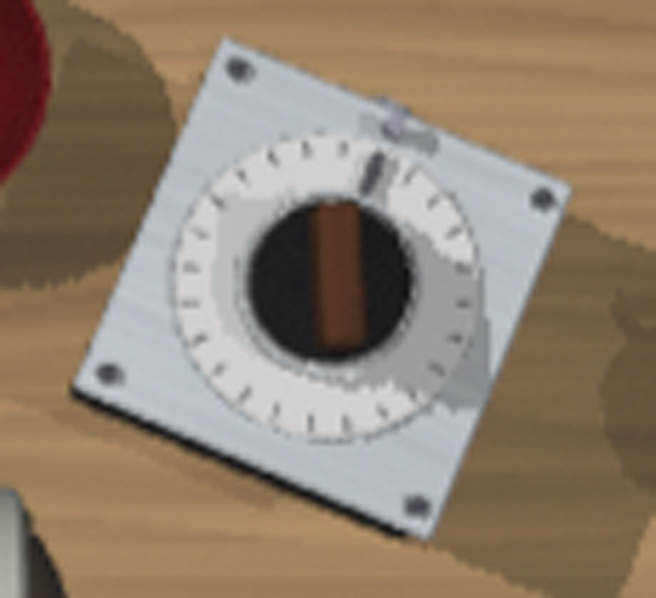

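View pics/scene6.png

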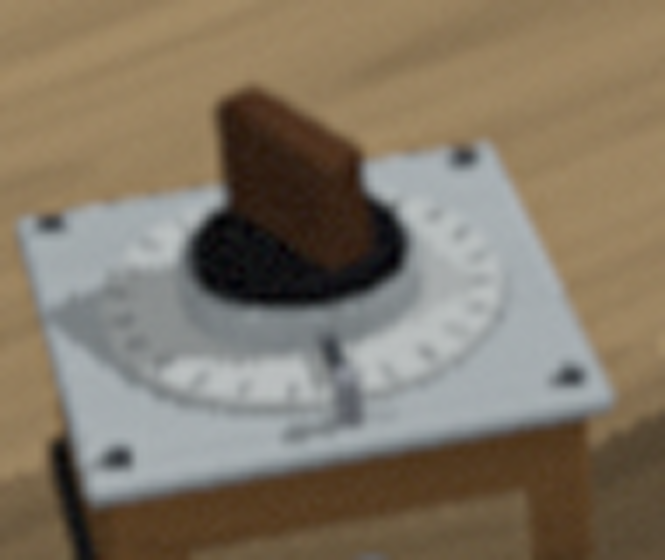

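View pics/top6f.png

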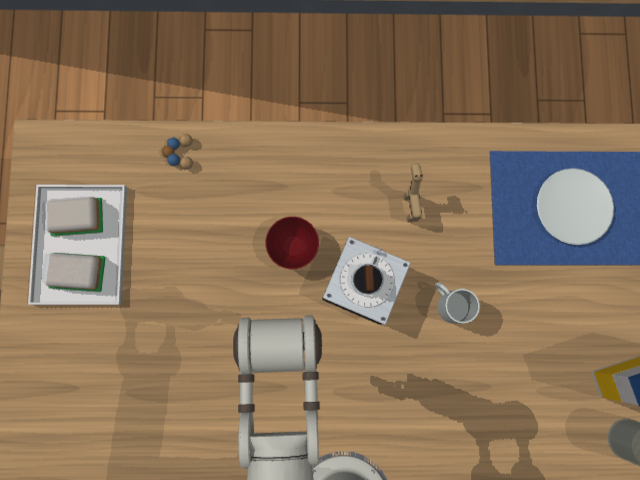

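```bash
python3 - <<'E'
from h import *
Z=lambda u,v:((u+.5)/5.7-.5+310,(v+.5)/5.7-.5+230)
m=np.array([.5225,-.0536]);a=-.4005
mk=m+.058*np.array([np.cos(a),np.sin(a)])
for q in((377,152),(379,155),(374,153),(370,190)):
  p=ray("top",Z(*q),.112)[:2];print(q,p-m,np.linalg.norm(p-m),np.arctan2(*(p-m)[::-1]),"d mark",np.linalg.norm(p-mk))
print("mark px",(proj("top",np.r_[mk,.112])-[310,230])*5.7)
for q,z in(((386,102),.118),((393,125),.1)):
  p=ray("top",Z(*q),z)[:2]-m;print("stud",np.linalg.norm(p),np.arctan2(p[1],p[0]))
E
```

```text
(377, 152) [ 0.0542826  -0.02061291] 0.058064556655731764 -0.36291383855933235 d mark 0.0021820370331198024
(379, 155) [ 0.05303713 -0.02142294] 0.057200342855367965 -0.38388409105105653 d mark 0.0012471515311395832
(374, 153) [ 0.05386469 -0.01936541] 0.0572400578849234 -0.34513022541771776 d mark 0.003279203036973378
(370, 190) [ 0.03850735 -0.01749716] 0.04229617864714679 -0.42649449915633697 d mark 0.015756508454386694
mark px [379.51253984 151.75735917]
stud 0.0780652632347058 -0.3115885456003731
stud 0.0730176304064592 -0.40610307288940145
```

```bash
python3 - <<'E'
from h import *
from rig import arm
Z=lambda u,v:((u+.5)/5.7-.5+310,(v+.5)/5.7-.5+230)
for z in(.166,.176):
  for q in((336,203),(345,347)):
    print(z,(proj("scene",ray("top",Z(*q),z))-[210,195])*7)
print("observed ~ (335-358,150) near end, (235,95) far end")
# reference: bar start, scene0 zoom
b=cv2.imread("pics/scene6f.png")
arm.close_job()
E
```

```text
0.166 [337.95823879 148.1489777 ]
0.166 [224.489049    81.33359731]
0.176 [336.43128885 116.98113424]
0.176 [223.42866372  51.35848121]
observed ~ (335-358,150) near end, (235,95) far end
the job is handed in; nothing more can be done
```

The mill is set: the knob is down in gear and the pointer faces the stud. I handed the job in at about 11.3 s of the 48 s allowed.

- **Meshing:** I gripped the knob's bar and pressed down with about 7–9 N. Tooth met tooth at about 3 mm, so I turned the knob clockwise in small steps. After about 0.33 rad it dropped 1.1 mm. I then eased it straight down at about 4 N until it stopped, about 9.9 mm down, where it held 9 N. The highest downward force I read was 9.8 N, well under 25 N, though I only read it at the end of each move.
- **Winding:** I turned the knob anticlockwise by about 0.8 rad in all, let go with the arm unloaded, and moved clear.
- **Pointer:** in the top view its outer end is about 2 mm from the mark; my pixel picks ranged from 1 to 3 mm, against the 5 mm allowed.
- **Knob depth:** after release, the height of the bar's top across both views fits fully down, not raised.
- **Bystanders:** the mug, bowl and giraffe appear unmoved in the final top picture.
- **Disagreements:** the scene camera put the mill's centre about 6 mm further out than the top camera. I went by the top camera, and the position where the gripper closed on the knob agreed with it. The stud's angle also varied by up to 0.1 rad with the pixel I chose, so I took the mark's direction from the plate's edges.

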